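# Switch the bead sorter to its other chute and feed the beads

### The arm

A 6-joint arm with a two-finger parallel gripper is mounted at the origin on the work surface. World frame = base frame: x ahead of the robot, y to its left, z up, the work surface at z = 0. Lengths are in mm, angles in rad, forces in N, time in s.
With the tool pointing down it reaches from about 350 to 775 mm from the base axis. Payload 5.5 kg.
Tool frame: the origin (TCP) lies at the very end of the fingers, on their centre line; the grasp point (between the pads) lies arm.grip_depth behind it (arm.grip_depth is the distance from the TCP to the grasp point, in mm); z points along the fingers, y is the direction in which the jaws open and shut (so a half turn about z gives the same grasp; the last joint's range is limited). The gripper opens to 85 mm and grips with 20 to 120 N. Pads are 22 mm wide; open, the fingers measure 114 mm over their backs; the gripper's body (76 mm by 85 mm) begins 54 mm behind the grasp point. The pads swing forward as they close: fully open they stand 13 mm farther back than shut.
Start: joints at [0.98, 0.313, 0.046, 1.304, 0, 1.431], TCP at [250.549, 517.588, 231.323] pointing down, gripper open.
Joint ranges: [-2.76, 2.76], [-0.86, 1.69], [-1.03, 1.26], [-2.2, 2.34], [-1.47, 1.5], [-3.14, 3.14]. Speed limits (rad/s): [2.57, 2.57, 3.14, 3.14, 3.14, 3.14].

### API

Orientations are given as a 3x3 rotation matrix whose columns are the frame's x, y, z axes.
In Python, from cell import arm gives the robot as it stands.
- The arm moves only by the shell command python3 -m inch 'ROWS' [OPENING] [FORCE]. ROWS is a JSON object of lists of equal length, an entry for each row: "delta_pos": the shift along the world's x, y, z in m, a list of three; "spin": the turn about the world's z in rad. In form: {"delta_pos": [[tx, ty, tz], ...], "spin": [spin, ...]}. A call has 1 to 8 rows; each row shifts and turns the commanded pose from where the row before left it; what a row does not reach is not made up. A row lasts 1/10 s, in which the tool goes at most 50 mm and 8.59 degrees, less where a joint would pass 70% of its speed; a pose out of reach is approached as far as the arm can. A call is refused whole if a number of a shift passes 0.05 or a number of a turn 0.15, either way. A call with a gripper value outside its range is refused whole. OPENING is the opening, from 0 (shut) to 1 (fully open), set as the call begins (- or left out, the last holds). The fingers move at their own pace and stop on an object; FORCE is the grip in N (left out, the last holds). Time passes only in rows, so rows that do not move let the fingers close. It gives the time, the measured TCP pose, the force and the opening at its end, in the units of the state.
- arm.state(): the state, without advancing time (a new reading comes with each control period).
- arm.grab_frame(name): name is "scene" or "side" or "wrist"; returns a dict with "pixels" (384x512x3 uint8, blue, green, red), "intrinsics" (3x3 intrinsics, pixels), "world_to_cam" (4x4, takes a point from world to camera coordinates); the wrist camera has in their place "tool_from_camera" (4x4, takes a point from camera to tool coordinates, whose origin is the TCP and whose axes are the flange's). Camera axes: x right, y up, looking along -z (the intrinsics and any distortion apply to the point x, -y, -z); pixel columns grow to the right and rows downward; lengths in mm; the calibration is good to about 2 mm. A picture is of the moment at which its call begins: read the wrist's pose just before it. There is no depth.
- arm.job_done(): hands the job in, once; it reports no verdict.
Trained networks look in a picture, given as the dict that the camera call returned (one of the last four; its "shot" number tells which), for a name from the list of things; names that differ only in an ending like _2 or _b are one class to them, and where a whole thing is asked for, a point or a joint stands for the part that bears it (a point fixed in the world has none). Each returns a list of dicts, best first, with "confidence" (0 to 1); they miss things now and then, are a little off and sometimes report something else, mostly with a low value. They report only what shows in the picture. A call takes as long as a camera call.
- arm.recognise(picture, label): "rect" ([left, top, right, bottom] in pixels, round what is visible of it).
- arm.regions_of(picture, label): "region" (384x512 bool, what is visible of it) and "rect" ([left, top, right, bottom] in pixels, round what is visible of it).
The state is a dict: "t": time; "joint_positions": joint angles; "dq": joint speeds; "joint_torque": joint torques, N m; "tool_pos": TCP position; "tool_rot": TCP orientation; "force": force on the tool from outside, world axes, zero at the start; "ft_torque": the same for the moment, N m; "grip_width": finger opening in mm.
Only numpy, scipy, OpenCV 4.12 (cv2) and the standard library are available. Lean on these libraries where they do the work, as an engineer would, in place of code of your own. Each camera call takes 0.05 s, during which the arm holds its last target.

### The job

The seesaw gate of the bead sorter on the jeweller's bench leans towards one chute. With the fingertips, rock the gate over its pivot so that it leans fully to the other chute, and only then push the red stop post sideways to the end of its slot, so that all three amber beads roll by themselves down that other chute into its tray. Nothing is picked up, the beads are not to be touched, and the loupe, the jar and the hammer stay where they are.

Things in the scene. Friction and masses are not known exactly. Their poses are not given: they have to be found in the camera images.
- sorter: The bead sorter, fixed on a dark steel base 100 x 560 x 8 mm. Origin: bench level under the middle of the gate's pivot; x axis along the feed channel, away from the robot (within 15 degrees), y to the blue tray, z up; left = +y. The aluminium feed channel, 33 mm wide, slopes down from x = 154 to x = 21 mm (100 mm high there), over the gate. A fixed plate at x = -23 mm, 64 mm wide, is 140 mm high.
- gate (a joint): Angle (rad) of the yellow seesaw trough (220 mm long in y, pivot 75 mm high) about the sorter's x axis, stops at -0.3 and 0.3. Above 0: left (+y) end raised, beads go right to the green tray; below 0: right end raised, beads go left. A brass ball (32 mm, 75 mm above the pivot, x = -32 mm) tips it to either stop; it starts at one; pressed past level (about 0.5 N) it drops over and stays.
- paddle_left (a point): Centre of the top of the white press paddle at the gate's left (+y) end: 42 mm in x, 40 mm in y, 5 mm thick, on the robot's side of the trough (sorter x = -40 mm, 108 mm from the pivot in y). Its height above the bench is 111 mm when raised, 47 mm when lowered; free below it down to the base, 8 mm high.
- paddle_right (a point): The same for the paddle at the right (-y) end of the gate.
- stop (a joint): Travel of the stop slide in m, 0 (blade across the feed channel, beads held) to 0.035 (fully open, end of slot). It moves straight along the sorter's -y, towards the green tray's side; sliding friction about 1.5 N, and it stays where it is left.
- stop_post (a point): Centre of the red head of the stop slide: 24 mm in x, 16 mm in y, 36 mm high, 147 to 183 mm above the bench, on a thinner neck from 128 mm up. At sorter x = 46 mm, y = 0 when shut. To open, push its +y face towards -y. The beads' tops are at 136 mm at most while they wait, and about 126 mm as they roll under the head.
- tray_left (a point): Centre of the inner floor of the blue tray, 12 mm above the bench; inside 91 mm in x and y, outer wall 50 mm high. Its blue chute starts 106 mm from the pivot in y and leads into it.
- tray_right (a point): Centre of the inner floor of the green tray, likewise.
- bead1: Amber bead, a 22 mm glass ball of about 15 g, origin at its centre; first in the queue in the feed channel, against the stop.
- bead2: Second amber bead, likewise.
- bead3: Third amber bead, likewise.
- loupe: Bystander: black eye loupe standing on the bench, 38 mm across, 34 mm high; origin at the centre of its underside.
- jar: Bystander: small glass jar with a steel lid, 44 mm across, 55 mm high; origin at the centre of its underside.
- hammer: Bystander: a 200 mm hammer lying across the bench between the robot and the sorter, up to 30 mm high; origin at the middle of its length.

How it is judged:
By the outcome, as a careful person would: the job done as asked, in the order asked, and still so for the second after the job is handed in, with the robot touching nothing.
It also fails if it takes over 48 s, if anything falls off the work surface, if the arm or the gripper's body presses on something with over 40 N, if the wrist force passes 120 N, or if a joint passes its speed limit or range.

## Working session

There is one attempt and no reset: what is moved stays moved. The work goes in short steps, Python scripts to look and compute and a shell command to move; the robot and the scene stay as the last step left them, time stands still between calls to the robot, and variables do not carry over. Pictures are saved under pics/ and viewed, and the job is handed in when it is done.

```bash
ls; mkdir -p pics; python3 - <<'E'
from cell import arm
import cv2
s=arm.state(); print(s['t'],s['tool_pos'],s['tool_rot'],s['grip_width'],arm.grip_depth)
for n in ['scene','side']:
    f=arm.grab_frame(n); cv2.imwrite(f'pics/{n}0.png',f['pixels'])
    for l in ['sorter','gate','paddle_left','paddle_right','stop_post','tray_left','tray_right','bead1','loupe','jar','hammer']:
        print(n,l,[(round(d['confidence'],2),[round(float(v)) for v in d['rect']]) for d in arm.recognise(f,l)[:3]])
E
```

```text
pics
0.0 [250.23157893 517.12998186 230.3979088 ] [[-9.00116192e-01  4.35648683e-01 -1.03204879e-03]
 [ 4.35649824e-01  9.00114948e-01 -1.52040253e-03]
 [ 2.66601183e-04 -1.81815081e-03 -9.99998312e-01]] 85.71688362026937 18.700000000000003
scene sorter [(0.78, [88, 186, 360, 325])]
scene gate [(0.96, [166, 185, 285, 269])]
scene paddle_left [(0.64, [163, 185, 284, 269])]
scene paddle_right [(0.75, [167, 185, 280, 270])]
scene stop_post [(0.61, [225, 218, 243, 250]), (0.45, [163, 184, 283, 271])]
scene tray_left [(0.68, [89, 185, 357, 326])]
scene tray_right [(0.88, [89, 184, 364, 325])]
scene bead1 [(0.68, [229, 244, 244, 257]), (0.31, [186, 135, 252, 197])]
scene loupe [(0.85, [110, 193, 129, 214])]
scene jar [(0.71, [285, 121, 303, 146])]
scene hammer [(0.86, [188, 135, 251, 196])]
side sorter [(0.88, [253, 159, 365, 341])]
side gate [(0.66, [264, 180, 320, 276])]
side paddle_left []
side paddle_right [(0.56, [263, 183, 323, 273])]
side stop_post [(0.7, [318, 189, 328, 215])]
side tray_left [(0.7, [255, 155, 364, 339])]
side tray_right [(0.59, [256, 158, 357, 339])]
side bead1 [(0.51, [329, 198, 335, 205]), (0.42, [320, 200, 327, 209]), (0.4, [331, 198, 343, 206])]
side loupe [(0.58, [235, 310, 253, 332])]
side jar [(0.87, [182, 177, 195, 196])]
side hammer [(0.76, [171, 221, 245, 269])]
```

```bash
python3 - <<'E'
import cv2
a=cv2.imread('pics/scene0.png');b=cv2.imread('pics/side0.png')
cv2.imwrite('pics/scene0c.png',cv2.resize(a[110:350,70:390],None,fx=2.5,fy=2.5,interpolation=cv2.INTER_CUBIC))
cv2.imwrite('pics/side0c.png',cv2.resize(b[140:350,150:390],None,fx=2.8,fy=2.8,interpolation=cv2.INTER_CUBIC))
E
```

```text
(no output)
```

View pics/scene0c.png

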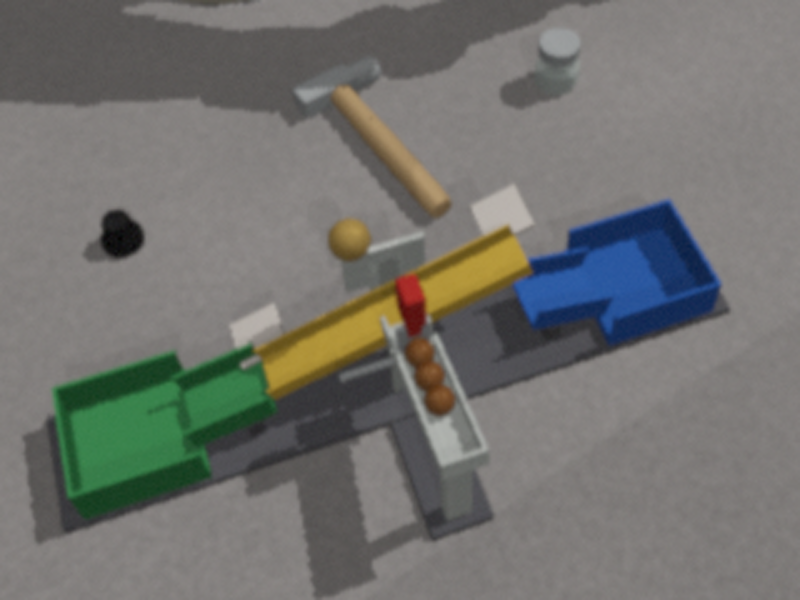

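View pics/side0c.png

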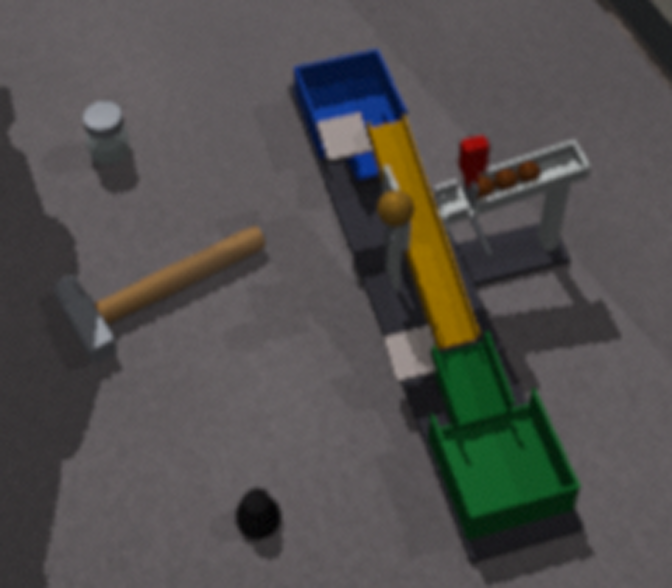

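View pics/scene0.png

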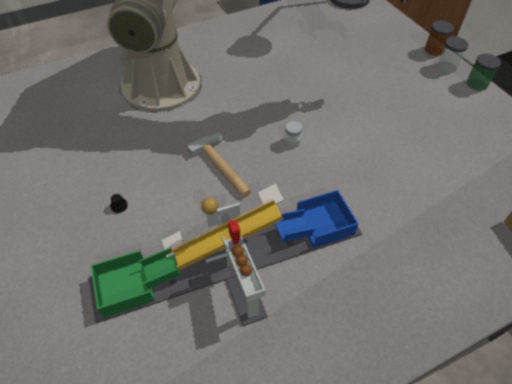

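Scene picture: the blue-side (left) paddle at about px (271,195) is raised, the brass ball (210,205) hangs to the green side, and the beads sit behind the red post at (234,230). So the gate is above 0 and beads would go to green. I need to press paddle_left, then push the stop. Next I fit the sorter pose.

```bash
cat > h.py <<'E'
import numpy as np
from scipy.optimize import least_squares
def proj(f,P):
    P=np.atleast_2d(P); c=(f['world_to_cam']@np.c_[P,np.ones(len(P))].T)[:3]
    K=f['intrinsics']; q=K@np.array([c[0],-c[1],-c[2]]); return (q[:2]/q[2]).T
E
python3 - <<'E'
from cell import arm
import numpy as np,cv2
from h import *
A=arm.grab_frame('scene');B=arm.grab_frame('side')
def s(u,v):return (70+u/2.5,110+v/2.5)
def d(u,v):return (150+u/2.8,140+v/2.8)
an=.3
# red centroids
def red(f):
    p=f['pixels'].astype(int); m=((p[...,2]>100)&(p[...,1]<50)&(p[...,0]<50)).astype(np.uint8)
    n,l,st,c=cv2.connectedComponentsWithStats(m); i=1+np.argmax(st[1:,4]); print('red',st[i],c[i]); return c[i]
obs=[('padL',(-40,108,111),s(502,212),d(343,135)),
('padR',(-40,-108,47),s(256,327),d(408,355)),
('ball',(-32,-75*np.sin(an),75+75*np.cos(an)),s(350,239),d(395,209)),
('red',(46,0,165),red(A),red(B))]
for n,P,a,b in obs:
    r=least_squares(lambda X:np.r_[proj(A,X)[0]-a,proj(B,X)[0]-b],[500,0,P[2]])
    print(n,r.x.round(1),'res',r.fun.round(1),'expected z',P[2])
def W(q,P):
    c,s_=np.cos(q[2]),np.sin(q[2]);return np.array([q[0]+c*P[0]-s_*P[1],q[1]+s_*P[0]+c*P[1],P[2]])
best=None
r=least_squares(lambda q:np.concatenate([np.r_[proj(A,W(q,P))[0]-a,proj(B,W(q,P))[0]-b] for n,P,a,b in obs]),[500,0,0],loss='soft_l1')
q=r.x;print('pose',q, np.degrees(q[2]),'\n',r.fun.reshape(-1,4).round(1))
np.save('pose.npy',q)
for n,P in dict(padL=(-40,108,111),padLlow=(-40,108,47),post=(46,0,165),trayL_edge=(0,280,0),chuteL=(0,106,0)).items(): print(n,W(q,P).round(1))
for f,n in((A,'A'),(B,'B')):
    im=cv2.resize(f['pixels'],None,fx=3,fy=3)
    for P in [o[1] for o in obs]+[(sx,sy,8) for sx in(-50,50) for sy in(-280,280)]+[(154,0,100),(21,-16.5,100),(21,16.5,100),(-23,-32,140),(-23,32,140)]:
        u=proj(f,W(q,P))[0]; cv2.circle(im,tuple(int(round(3*v+1)) for v in u),3,(255,0,255),1)
    c=im[500:1020,240:1100] if n=='A' else im[420:1020,600:1140]
    cv2.imwrite(f'pics/ov{n}.png',c[:, :800])
    for l in('hammer','jar','loupe'):
        rr=arm.regions_of(f,l)
        if rr: ys,xs=np.nonzero(rr[0]['region']);print(n,l,xs.mean().round(1),ys.mean().round(1),rr[0]['rect'])
E
```

```text
red [228 221  11  12  93] [233.22580645 226.55913978]
red [315 189  10   5  38] [319.05263158 190.81578947]
padL [557.6  51.3 110.2] res [-0.1  0.2 -0.2 -0.2] expected z 111
padR [ 529.9 -154.1   46.8] res [-0.3  0.5 -0.5 -0.5] expected z 47
ball [552.2 -73.3 145.2] res [-0.2  0.2 -0.2 -0.3] expected z 146.65023668442046
red [632.7 -61.2 179.9] res [ 0.3 -0.5  0.6  0.6] expected z 165
pose [ 5.85079379e+02 -5.51166910e+01 -1.33821476e-01] -7.667405761949889 
 [[ 3.1 -0.3 -0.3 -2.2]
 [-1.4  1.4  0.4  0.2]
 [-0.4 -1.  -1.  -0.5]
 [ 0.2  3.4 -0.6  5. ]]
padL [559.8  57.3 111. ]
padLlow [559.8  57.3  47. ]
post [630.7 -61.3 165. ]
trayL_edge [622.4 222.4   0. ]
chuteL [599.2  49.9   0. ]
A hammer 292.9 134.4 [283.0, 124.2, 303.6, 147.8]
A jar 292.5 135.0 [284.0, 125.5, 301.3, 147.6]
A loupe 118.0 203.5 [112.5, 194.3, 126.6, 213.6]
B hammer 202.2 243.3 [169.2, 218.6, 240.8, 270.1]
B jar 296.8 224.9 [267.1, 182.5, 320.1, 275.2]
B loupe 242.1 322.9 [232.4, 310.1, 254.7, 331.5]
```

View pics/ovA.png

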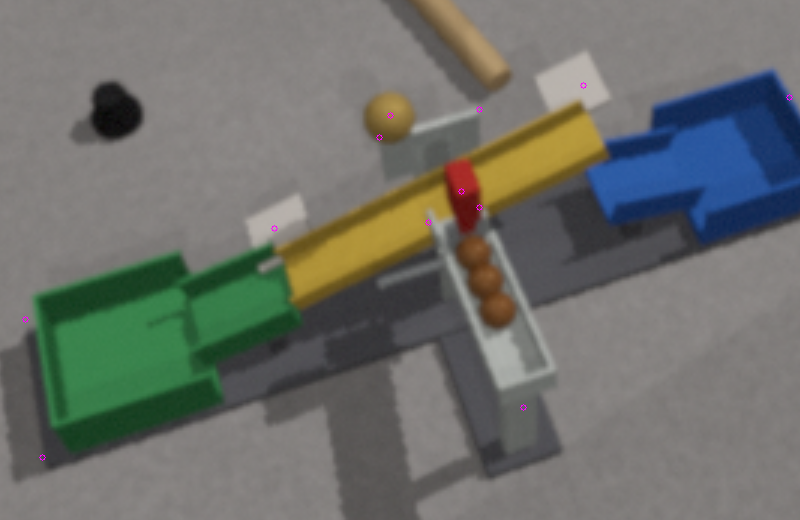

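View pics/ovB.png

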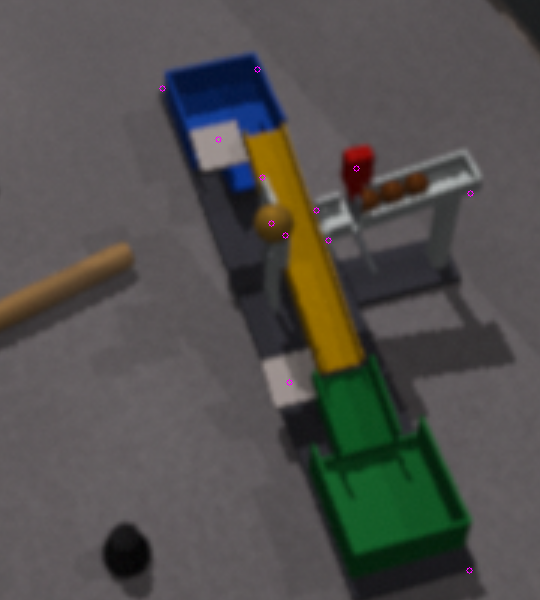

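The pads and ball triangulate to the expected heights, and the sorter's yaw is about -7.7°. Pivot is about (583.5,-56.5), raised left paddle about (558,51,110) and post about (630,-62). I'm moving above paddle_left with the gripper shut and the jaw axis aligned to sorter y.

```bash
python3 -m inch '{"delta_pos": [[0.02,-0.035,0],[0.025,-0.039,0],[0.025,-0.039,0],[0.025,-0.039,0],[0.025,-0.039,0],[0.025,-0.039,0],[0.025,-0.039,0],[0.025,-0.039,0]], "spin": [0.04,0.04,0.04,0.04,0.04,0.04,0.04,0.036]}' 0 20
python3 -m inch '{"delta_pos": [[0.025,-0.039,0],[0.025,-0.039,0],[0.025,-0.039,0],[0.02,-0.03,0],[0.016,-0.011,0],[0,0,-0.03],[0,0,0]], "spin": [0,0,0,0,0,0,0]}'
```

```text
t: 2.4
tool_pos: [446.3, 207.9, 231.6]
tool_rot: [[-0.991, 0.133, 0.001], [0.133, 0.991, 0.0], [-0.001, 0.001, -1.0]]
force: [0.6, 0.8, 0.9]
grip_width: 0.1
t: 3.1
tool_pos: [554.7, 50.9, 197.9]
tool_rot: [[-0.991, 0.136, -0.006], [0.136, 0.991, 0.0], [0.006, -0.0, -1.0]]
force: [-1.4, 0.1, -1.0]
grip_width: -0.4
```

```bash
python3 - <<'E'
from cell import arm
import cv2
from h import *
print(arm.state()['tool_pos'])
for n in ['scene','side','wrist']:
    f=arm.grab_frame(n); im=f['pixels']
    if n=='scene': im=im[110:300,100:340]
    if n=='side': im=im[100:300,200:400]
    cv2.imwrite(f'pics/{n}1.png',cv2.resize(im,None,fx=(1 if n=='wrist' else 2.8),fy=(1 if n=='wrist' else 2.8),interpolation=cv2.INTER_CUBIC))
E
```

```text
[554.73587261  50.91475277 197.89627434]
```

View pics/scene1.png

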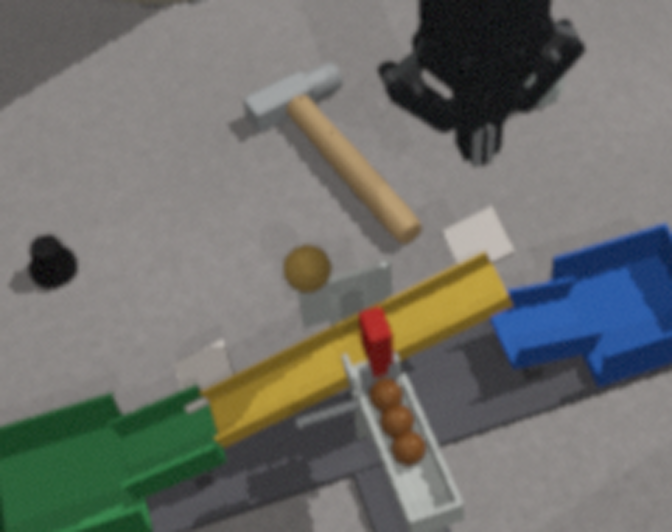

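View pics/side1.png

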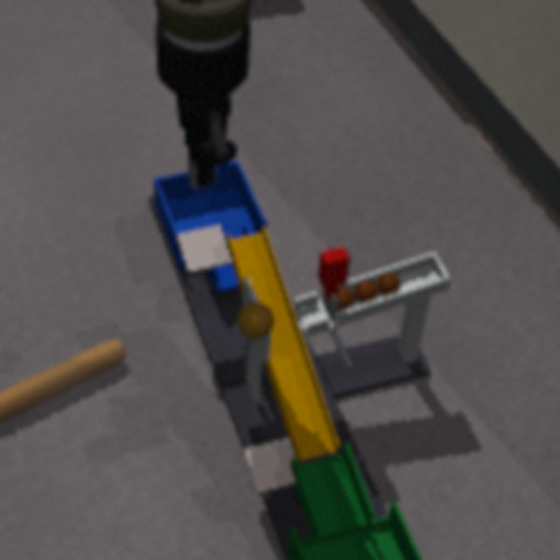

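View pics/wrist1.png

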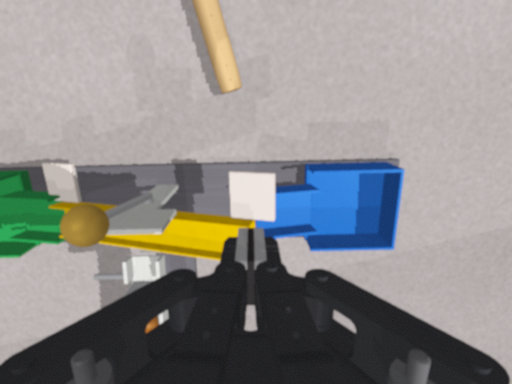

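The fingertips are over the white paddle. The pad shows at wrist px (252,195), and the tips are laterally aligned with it. I'm descending and pressing.

```bash
python3 -m inch '{"delta_pos": [[0.001,0,-0.035],[0,0,-0.035],[0,0,-0.01],[0,0,-0.008],[0,0,-0.008],[0,0,-0.008],[0,0,-0.008],[0,0,-0.008]], "spin": [0,0,0,0,0,0,0,0]}'
python3 -m inch '{"delta_pos": [[0,0,-0.008],[0,0,-0.008],[0,0,-0.006],[0,0,0]], "spin": [0,0,0,0]}'
```

```text
t: 4.05
tool_pos: [558.0, 51.5, 81.3]
tool_rot: [[-0.991, 0.134, 0.001], [0.134, 0.991, 0.0], [-0.001, 0.0, -1.0]]
force: [0.5, 0.1, 0.0]
grip_width: -0.4
t: 4.45
tool_pos: [556.7, 51.6, 58.1]
tool_rot: [[-0.991, 0.134, -0.002], [0.134, 0.991, 0.0], [0.002, -0.0, -1.0]]
force: [-0.5, -0.1, -0.2]
grip_width: -0.4
```

```bash
python3 -m inch '{"delta_pos": [[0,0,-0.005],[0,0,0],[0,0,0.03],[0,0,0.04],[0,0,0.05],[0,0,0.03],[0,0,0],[0,0,0]], "spin": [0,0,0,0,0,0,0,0]}'
python3 - <<'E'
from cell import arm
import cv2
from h import *
print(arm.state()['tool_pos'])
for n in ['scene','side']:
    f=arm.grab_frame(n); im=f['pixels']
    if n=='scene': im=im[110:300,100:340]
    if n=='side': im=im[100:300,200:400]
    cv2.imwrite(f'pics/{n}2.png',cv2.resize(im,None,fx=2.8,fy=2.8,interpolation=cv2.INTER_CUBIC))
E
```

```text
t: 5.25
tool_pos: [558.1, 51.6, 205.2]
tool_rot: [[-0.991, 0.134, 0.002], [0.134, 0.991, -0.0], [-0.002, 0.0, -1.0]]
force: [0.2, 0.3, -0.0]
grip_width: 0.2
[558.13531768  51.56832243 205.20026528]
```

View pics/scene2.png

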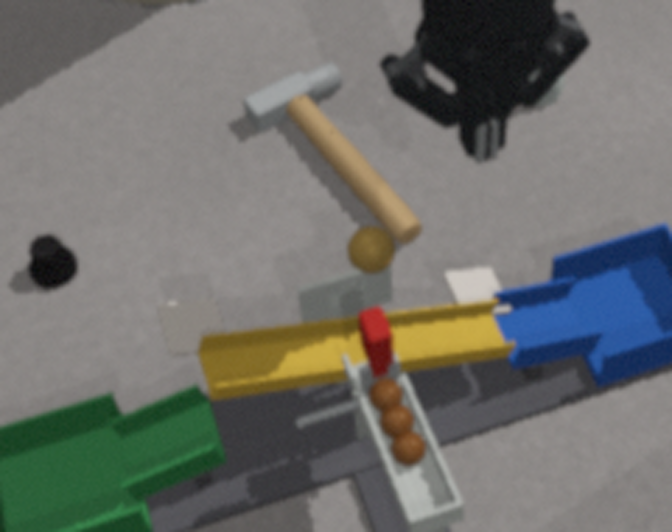

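View pics/side2.png

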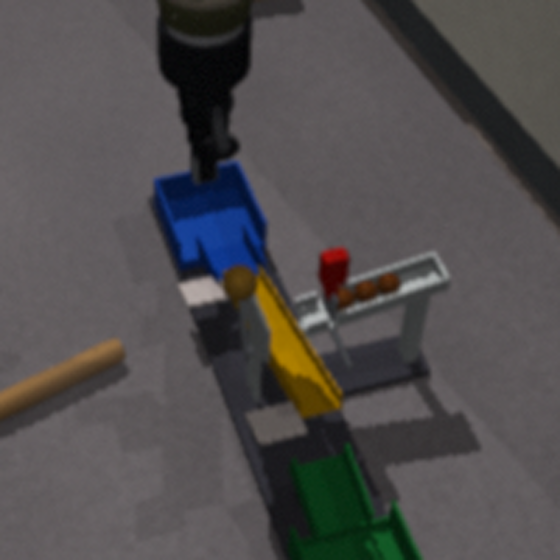

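The gate now leans to the blue side: the brass ball is at scene crop (371,249), the left paddle is low and the right one raised, and the beads are still held. I'm checking the ball numerically, then going to the post.

```bash
python3 - <<'E'
import json
from cell import arm
from h import *
A=arm.grab_frame('scene');B=arm.grab_frame('side')
a=(100+371/2.8,110+249/2.8);b=(200+239/2.8,100+284/2.8)
r=least_squares(lambda X:np.r_[proj(A,X)[0]-a,proj(B,X)[0]-b],[550,0,140])
d=r.x-[583.5,-56.5,0];y=np.radians(-7.67);print(r.x,r.fun, 'sorter', d[0]*np.cos(y)+d[1]*np.sin(y),-d[0]*np.sin(y)+d[1]*np.cos(y))
E
python3 -m inch '{"delta_pos": [[0.026,-0.023,0],[0.026,-0.023,0],[0.026,-0.023,0],[0,0,0],[0,0,-0.025],[0,0,-0.02],[0,0,0],[0,0,0]], "spin": [0,0,0,0,0,0,0,0]}'
python3 - <<'E'
from cell import arm
import cv2
for n in ['scene','side']:
    f=arm.grab_frame(n); im=f['pixels']
    im=im[170:280,170:310] if n=='scene' else im[120:260,240:380]
    cv2.imwrite(f'pics/{n}3.png',cv2.resize(im,None,fx=4,fy=4,interpolation=cv2.INTER_CUBIC))
E
```

```text
[556.84273943 -29.90294218 145.0878465 ] [-0.14714815  0.22439455 -0.23299788 -0.26825593] sorter -29.968601113255552 22.80122744899065
t: 6.25
tool_pos: [634.5, -16.9, 158.6]
tool_rot: [[-0.991, 0.134, -0.002], [0.134, 0.991, 0.001], [0.003, 0.0, -1.0]]
force: [0.1, -0.1, -0.4]
grip_width: 0.1
```

View pics/scene3.png

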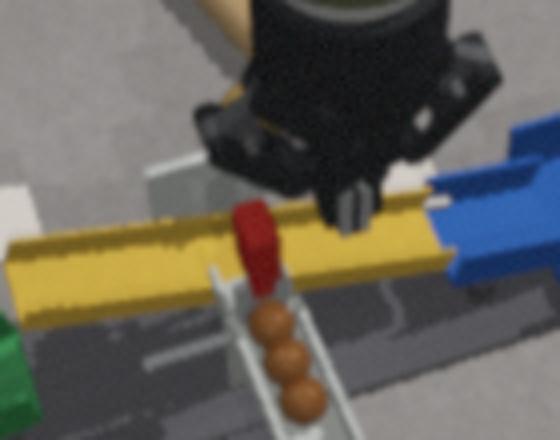

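View pics/side3.png

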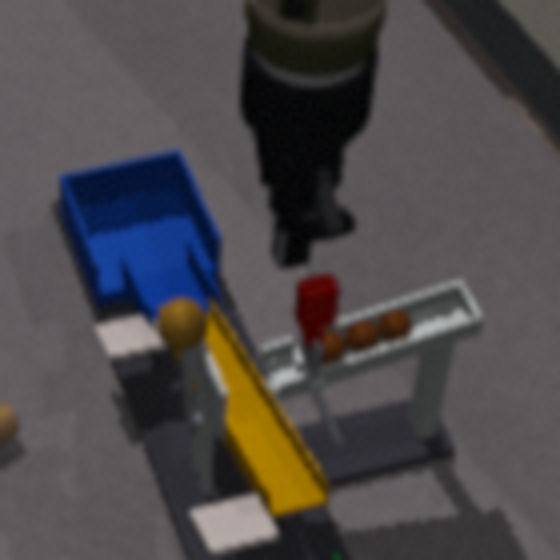

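Ball is at y = +22.8, so the gate is at its stop. The shut fingers, tip at scene crop (355,222), are level with the red head at (258,235) on its +y side. I'm pushing along -y.

```bash
python3 -m inch '{"delta_pos": [[-0.0013,-0.01,0],[-0.0008,-0.006,0],[-0.0008,-0.006,0],[-0.0008,-0.006,0],[-0.0008,-0.006,0],[-0.0008,-0.006,0],[-0.0008,-0.006,0],[-0.0008,-0.006,0]], "spin": [0,0,0,0,0,0,0,0]}'
python3 - <<'E'
from cell import arm
import cv2
for n in ['scene','side']:
    f=arm.grab_frame(n); im=f['pixels']
    im=im[170:280,170:310] if n=='scene' else im[120:260,240:380]
    cv2.imwrite(f'pics/{n}4.png',cv2.resize(im,None,fx=4,fy=4,interpolation=cv2.INTER_CUBIC))
print(arm.state()['force'])
E
```

```text
t: 7.15
tool_pos: [628.7, -69.9, 159.3]
tool_rot: [[-0.991, 0.134, 0.0], [0.134, 0.991, 0.0], [-0.0, 0.0, -1.0]]
force: [1.1, 1.3, -0.3]
grip_width: 0.1
[-0.04833311 -0.29213574  0.50313575]
```

View pics/scene4.png

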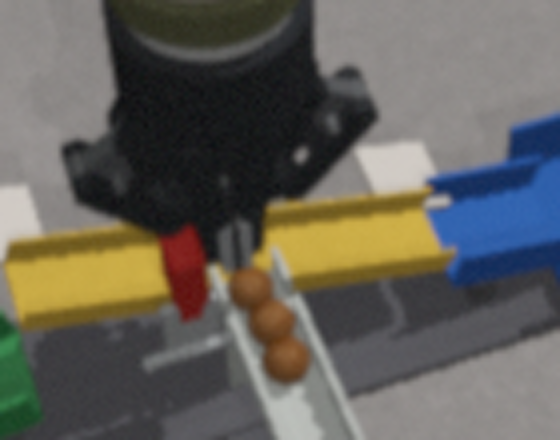

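View pics/side4.png

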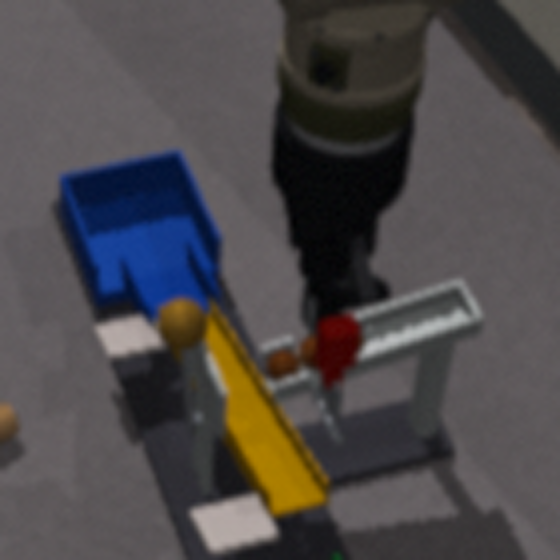

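The post is moving at crop (185,272) and the beads are rolling under the head. I'm continuing to the end of the slot in small steps.

```bash
python3 -m inch '{"delta_pos": [[-0.0003,-0.002,0],[-0.0003,-0.002,0],[-0.0001,-0.001,0],[0,0,0]], "spin": [0,0,0,0]}'
python3 -m inch '{"delta_pos": [[-0.0001,-0.001,0],[0,0,0]], "spin": [0,0]}'
python3 -m inch '{"delta_pos": [[-0.0001,-0.001,0],[0,0,0]], "spin": [0,0]}'
python3 - <<'E'
from cell import arm
import cv2
for n in ['scene','side']:
    f=arm.grab_frame(n); im=f['pixels']
    im=im[170:280,170:370] if n=='scene' else im[120:260,240:380]
    cv2.imwrite(f'pics/{n}5.png',cv2.resize(im,None,fx=4,fy=4,interpolation=cv2.INTER_CUBIC))
E
```

```text
t: 7.65
tool_pos: [627.9, -72.1, 159.1]
tool_rot: [[-0.991, 0.133, 0.0], [0.133, 0.991, 0.004], [0.001, 0.004, -1.0]]
force: [0.9, 7.7, 0.1]
grip_width: 0.1
t: 7.85
tool_pos: [627.9, -72.2, 159.1]
tool_rot: [[-0.991, 0.132, 0.0], [0.132, 0.991, 0.006], [0.001, 0.006, -1.0]]
force: [1.9, 10.0, 0.5]
grip_width: -0.2
t: 8.05
tool_pos: [627.9, -72.3, 159.2]
tool_rot: [[-0.991, 0.131, 0.0], [0.131, 0.991, 0.007], [0.0, 0.007, -1.0]]
force: [2.3, 12.1, 1.3]
grip_width: 0.0
```

View pics/scene5.png

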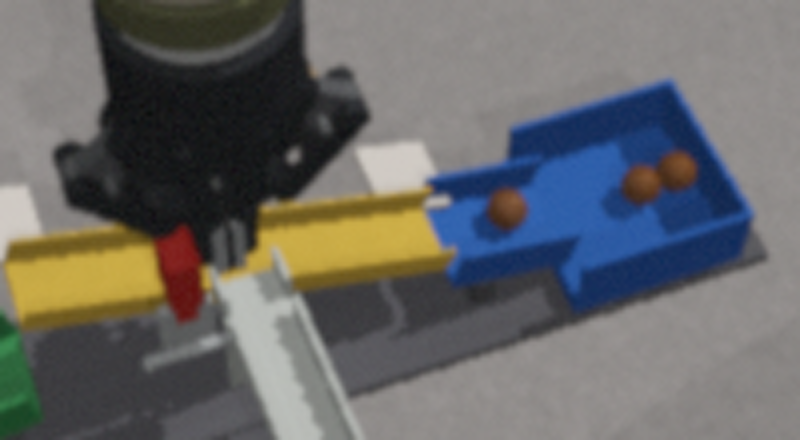

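View pics/side5.png

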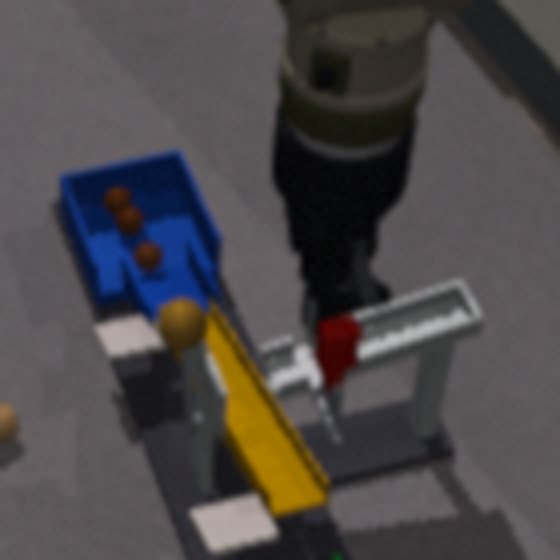

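The slide is hard against its end: force rose to 12 N with no further motion. Two beads are in the blue tray at crop (640,185) and (677,170), and the third is in the blue chute at (507,208). I'm backing off in +y, rising, and letting them settle.

```bash
python3 -m inch '{"delta_pos": [[0.0008,0.006,0],[0.0013,0.01,0],[0.0013,0.01,0],[0,0,0.04],[0,0,0.05],[0,0,0.03],[0,0,0],[0,0,0]], "spin": [0,0,0,0,0,0,0,0]}'
python3 -m inch '{"delta_pos": [[-0.04,0,0],[-0.04,0,0],[-0.04,0,0],[0,0,0],[0,0,0],[0,0,0],[0,0,0],[0,0,0]], "spin": [0,0,0,0,0,0,0,0]}'
python3 - <<'E'
from cell import arm
import cv2
from h import *
F={}
for n in ['scene','side']:
    f=F[n]=arm.grab_frame(n); im=f['pixels']
    im=im[110:350,80:390] if n=='scene' else im[120:350,150:390]
    cv2.imwrite(f'pics/{n}6.png',cv2.resize(im,None,fx=2.5,fy=2.5,interpolation=cv2.INTER_CUBIC))
A=F['scene']; p=A['pixels'].astype(int)
for l in ('bead1','stop_post','jar','loupe','hammer'):
    print(l,[(round(d['confidence'],2),np.round(d['rect'])) for d in arm.recognise(A,l)[:4]])
q=np.array([583.5,-56.5]);y=np.radians(-7.67);R=np.array([[np.cos(y),-np.sin(y)],[np.sin(y),np.cos(y)]])
for yy in (0,-35):
  for n in F: print('head top pred',yy,n,proj(F[n],np.r_[q+R@[46,yy],183])[0])
E
```

```text
t: 8.95
tool_pos: [631.6, -50.2, 280.0]
tool_rot: [[-0.991, 0.134, 0.002], [0.134, 0.991, -0.001], [-0.002, -0.0, -1.0]]
force: [0.3, -0.3, -0.2]
grip_width: 0.1
t: 9.75
tool_pos: [512.1, -50.5, 278.9]
tool_rot: [[-0.991, 0.134, -0.0], [0.134, 0.991, 0.0], [0.0, 0.0, -1.0]]
force: [0.2, 0.2, -0.2]
grip_width: 0.1
bead1 [(0.57, array([326., 216., 336., 223.])), (0.54, array([333., 206., 344., 216.])), (0.52, array([313., 214., 325., 228.]))]
stop_post [(0.76, array([208., 228., 225., 258.]))]
jar [(0.71, array([285., 125., 303., 149.]))]
loupe [(0.79, array([110., 191., 128., 215.]))]
hammer [(0.63, array([187., 133., 251., 197.]))]
head top pred 0 scene [231.81744759 223.7695342 ]
head top pred 0 side [318.67139891 191.43603024]
head top pred -35 scene [211.69772978 229.52741446]
head top pred -35 side [323.68064229 202.21631306]
```

View pics/scene6.png

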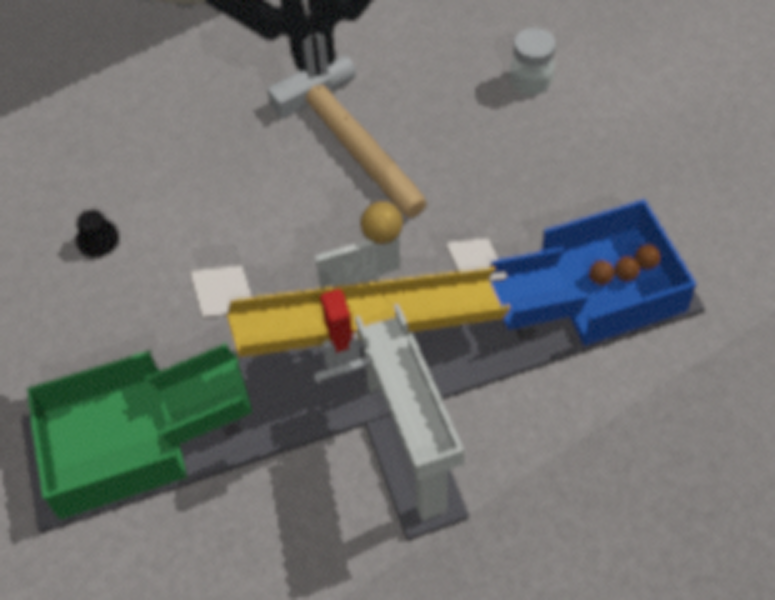

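View pics/side6.png

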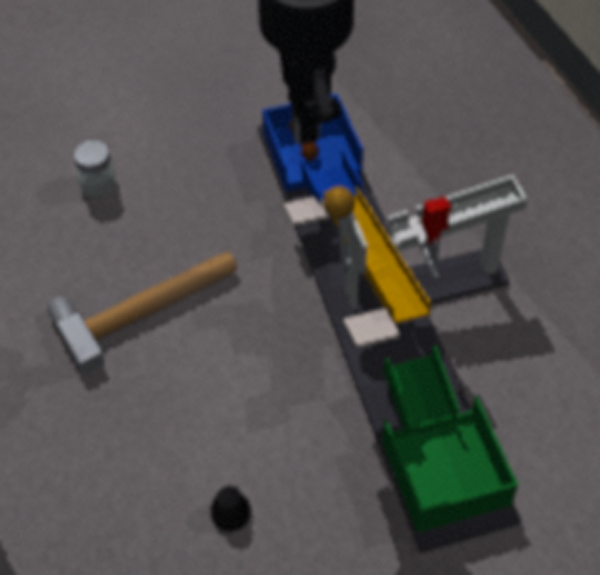

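```bash
python3 -m inch '{"delta_pos": [[0,0,0],[0,0,0],[0,0,0],[0,0,0],[0,0,0]], "spin": [0,0,0,0,0]}' | head -1
python3 - <<'E'
from cell import arm
import cv2
from h import *
A=arm.grab_frame('scene'); p=A['pixels'].astype(int)
m=((p[...,2]>100)&(p[...,1]<50)&(p[...,0]<50)).astype(np.uint8)
n,l,st,c=cv2.connectedComponentsWithStats(m); i=1+np.argmax(st[1:,4]); print('red',c[i],'start 233.2 226.6')
q=np.array([583.5,-56.5]);y=np.radians(-7.67);R=np.array([[np.cos(y),-np.sin(y)],[np.sin(y),np.cos(y)]])
for d in arm.recognise(A,'bead1')[:4]:
    r=d['rect'];u=[(r[0]+r[2])/2,(r[1]+r[3])/2]
    s=least_squares(lambda X:proj(A,[X[0],X[1],23])[0]-u,[600,200]); print(round(d['confidence'],2),np.round(u),'sorter xy',(R.T@(s.x-q)).round(1))
cv2.imwrite('pics/s7.png',cv2.resize(A['pixels'][180:260,270:370],None,fx=6,fy=6,interpolation=cv2.INTER_CUBIC))
E
```

```text
t: 10.6
red [213.51 233.04] start 233.2 226.6
0.65 [338. 212.] sorter xy [-11.5 250.2]
0.43 [320. 220.] sorter xy [ -3.4 203.6]
```

View pics/s7.png

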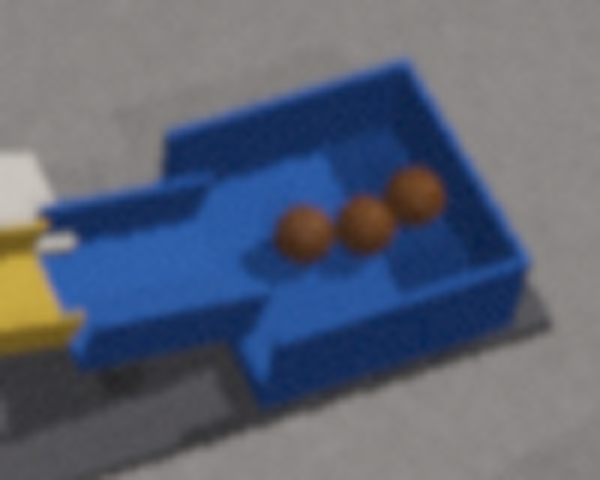

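All three beads rest inside the blue tray at crop (304,235), (366,225) and (415,195). The head shifted 20.7 px against 20.9 px predicted for 35 mm.

```bash
python3 -c "
from cell import arm
print(arm.state()['force'],arm.job_done())"
```

```text
the job is handed in; nothing more can be done
[-0.34399111 -0.41477868  0.43578655] None
```

The job is done and handed in at about 10.6 s: all three amber beads rolled by themselves down the blue chute and came to rest in the blue tray.

- **Gate:** It started leaning to the green chute. I pressed the left paddle down with the shut fingertips until the gate went over its pivot. The brass ball then measured y = +22.8 mm (+22 expected), so the gate was at its stop before I touched the post.
- **Stop post:** I pushed the red post along -y until it stopped moving, with about 12 N on the tool. The head's shift in the picture matches about 34.7 mm of the 35 mm travel, within measuring error.
- **Beads:** The pictures show all three inside the tray and still. In the final frame the network reported only two of them; the third I confirmed by eye.
- **Bystanders:** The loupe, the jar and the hammer show where they were within a few pixels. In the second look, region finding mislabelled the jar as the hammer in one picture and the gate as the jar in the other. I discarded both results.
- **At hand-in:** The arm was clear of everything, with no force on the tool beyond sensor noise.

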